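Clamp a bolt spring housing in the service fixture

ROBOT

A 7-joint arm with a two-finger parallel gripper is mounted at the origin on the work surface. World frame = base frame: x ahead of the robot, y to its left, z up, the work surface at z = 0. Lengths are in m, angles in rad, forces in N, time in s.
With the tool pointing down it reaches from about 0.425 to 0.825 m from the base axis. Payload 3.6 kg.
Tool frame: the origin (TCP) lies midway between the tips of the shut fingers; the grasp point (between the pads) lies ctrl.pinch_z behind it (ctrl.pinch_z is the distance from the TCP to the grasp point, in m); z points along the fingers, y is the line along which they close (so a half turn about z gives the same grasp; the last joint's range is limited). The gripper opens to 85 mm and grips with 20 to 120 N. Pads are 22 mm wide; open, the fingers measure 114 mm over their backs; the gripper's body (76 mm by 85 mm) begins 54 mm behind the grasp point. The pads swing forward as they close: fully open they stand 13 mm farther back than shut.
Start: joints at [-1.194, 0.615, -0.013, 1.423, 0.008, 1.103, -0.04], TCP at [0.255, 0.598, 0.231] pointing down, gripper open.
Joint ranges: [-3.12, 3.12], [-0.3, 2.06], [-1.34, 1.32], [0.26, 2.42], [-1.36, 4.5], [0.01, 1.98], [-2.84, 2.84]. Speed limits (rad/s): [2.79, 2.79, 3.14, 3.14, 3.14, 3.14, 3.14].

INTERFACE

Orientations are given as a 3x3 rotation matrix whose columns are the frame's x, y, z axes.
In Python, from rig import ctrl gives the robot as it stands. The module is installed in compiled form; this text tells all that it offers.
- The arm moves only by the shell command python3 -m pendant 'ROWS' [FORCE]. ROWS is JSON, one flat list of numbers, 5 for each row, row after row: the shift along the tool's x, y, z in m, then the turn about the tool's z in rad, then the finger opening in m, from 0 to 0.0854. A call has 1 to 20 rows; each row shifts and turns the commanded pose from where the row before left it, along the tool's axes as they then stand; what a row does not reach is not made up. A row lasts 1/8 s, in which the tool goes at most 62.5 mm and 10.7 degrees, less where a joint would pass 70% of its speed; a pose out of reach is approached as far as the arm can. A call with a gripper value outside its range is refused whole. The fingers move at their own pace and stop on an object; FORCE is the grip in N (left out, the last holds). Time passes only in rows, so rows that do not move let the fingers close. It gives the time, the measured TCP pose, the force, the opening and the grip force at its end, in the units of the state.
- ctrl.sense(): the state, without advancing time (a new reading comes with each control period).
- ctrl.get_image(name): name is "scene" or "side" or "wrist"; returns (picture, depth): 420x560x3 uint8, red, green, blue; 420x560 float32, m along the optical axis (not along the pixel's ray), 0 where there is no reading.
- ctrl.get_calibration(name): a dict with "fovy" (degrees; the focal length in pixels is half the picture's height over the tangent of half this angle, whatever the lens; pixels are square), "cx", "cy" (the principal point, pixels), "R" (3x3) and "t" (3): a world point X has camera coordinates R X + t. Camera axes: x right, y down, z forward; pixel columns grow to the right and rows downward; lengths in m; the calibration is good to about 2 mm. A picture is of the moment at which its call begins: read the wrist's pose just before it. get_calibration takes no time and is no camera call; for the wrist camera it gives the pose at the moment of the call.
- ctrl.finish_job(): hands the job in; it is judged then, once.
Trained networks look in the newest picture that a camera, given by its name, has taken for a name from the list of things; names that differ only in an ending like _2 or _b are one class to them, and where a whole thing is asked for, a point or a joint stands for the part that bears it (a point fixed in the world has none). Each returns a list of dicts, best first, with "score" (0 to 1); they miss things now and then, are a little off and sometimes report something else, mostly with a low value. They report only what shows in the picture. A call takes as long as a camera call. They do not tell look-alikes from the thing itself.
- ctrl.regions_of(camera, name): "mask" (420x560 bool, what is visible of it) and "pixel" ([column, row] in pixels, amid what is visible of it).
The state is a dict: "time": time; "q": joint angles; "dq": joint speeds; "joint_torque": joint torques, N m; "tcp_pos": TCP position; "tool_rot": TCP orientation; "wrist_force": force on the tool from outside, world axes, zero at the start; "ft_torque": the same for the moment, N m; "finger_gap": finger opening in m; "gripper_force": force on a finger pad.
Only numpy, scipy, OpenCV 4.12 (cv2) and the standard library are available. Lean on these libraries where they do the work, as an engineer would, in place of code of your own. Each camera call takes 0.05 s, during which the arm holds its last target. There are 200 camera calls.

TASK

With the fingers, push the grey steel bolt spring housing along between its guide rails until it is fully home against the back stop of the fixture. Then push the red handle of the toggle clamp back and down until it goes past centre and snaps into its locked position, so that the clamp's rubber pad holds the housing down. Lift nothing, leave the funnel and its cup, the thumb turn and the ferrule where they stand, and finish with the hand clear.

Things in the scene. Friction and masses are not known exactly. Their poses are not given: they have to be found in the camera images.
- fixture: fixed aluminium plate, 285 x 100 x 12 mm, carrying rails, back stop and toggle clamp. Its frame is called 'fixture' below: origin on the cart top (z = 0) straight under the clamp arm's pivot, z up, x from the clamp along the rails towards the housing (roughly world +y, within 0.5 rad), y across. Plate spans x -90 to 195, y -50 to 50 mm.
- stop_face (a point): middle of the top edge of the steel back stop's face: fixture x = 27, y = 0, z = 38 mm; the face is 50 mm wide and looks to fixture +x. From it two guide rails, 12 mm wide, tops at z = 22 mm, run along fixture x from 30 to 190 mm and leave a 51 mm wide channel centred on y = 0.
- clamp_pivot (a point): pivot pin of the clamp's arm, fixture x = 0, y = 0, z = 60 mm, 16 mm either side. The clamp stands on a dark riser block behind the stop, within fixture x -60 to 20, y -27 to 27 mm.
- housing: loose grey steel box, the bolt spring housing: 90 (x) x 48 (y) x 34 mm high, about 0.45 kg; origin at the centre of its underside. Lies on the plate (underside z = 12 mm) between the rails, x axis along fixture x. Origin at fixture x = 92 to 122 mm at the start, 72 mm when fully home. Push its free end (brass bush, facing fixture +x) towards fixture -x; it slides at 2 to 6 N.
- clamp_handle (a joint): angle (rad) between the clamp's handle and arm, from fully open: 0 at the start (handle up, arm raised), about 2.6 at dead centre, about 2.80 locked against its stop. From where the pad meets the housing (2.3) up to centre the sprung pad pushes the handle back if it is let go; past centre it snaps to the stop and stays. Before that, pivot friction holds it where it is left.
- clamp_arm (a joint): angle (rad) of the clamp's arm: 0 raised and open, about 1.43 at dead centre, about 1.40 locked (arm nearly level over the housing). The raised arm, 22 mm wide, stands nearly upright over fixture x -20 to 40 mm, up to z = 155 mm, and swings down towards fixture +x as the handle is pushed. It moves only with the handle.
- handle_end (a point): middle of the free end of the red grip (20 mm wide, 16 mm thick, the outer 78 mm of the handle). As the handle is pushed it passes fixture (x, z) mm: open (-74, 168), (-105, 156), (-116, 150), (-126, 140), (-129, 127), (-130, 111) pad meets housing, (-130, 84) dead centre, (-128, 57) locked. Needs 2 N at the grip's end at first, 4 to 7 N before centre.
- handle_root (a point): pin joining the handle to the arm, fixture y = 0. Open: fixture x = -27, z = 55 mm; with the handle end at z = 140: x = -22, z = 76; locked: x = -9, z = 85 mm. The handle's centre line runs straight from here to point handle_end, 122 mm away: leaning back 23 degrees from upright when open, sloping 13 degrees down towards its end when locked.
- clamp_pad: black rubber pad, 17 mm across, on the sprung spindle near the end of the clamp's arm; origin at the centre of its face. With the clamp locked it presses down with about 13 N on the top (z = 46 mm) of a housing that is home, at fixture x = 72 mm.
- cup: loose tin collection cup, 80 mm across the rim, 85 mm high, origin at the centre of its underside; stands beyond the handle end of the fixture. Leave alone.
- funnel: loose stainless funnel, 108 mm across the mouth, resting on the cup's rim with its spout inside; its mouth is 112 mm above the cart top; origin at the lower end of the spout, 29 mm above the cart top. Leave alone.
- thumb_turn: loose chrome thumb turn standing on its 42 mm round rose, 41 mm high, origin at the centre of its underside; beside the fixture. Leave alone.
- ferrule: loose copper ferrule, a tube 31 mm across and 31 mm high standing on end, origin at the centre of its underside; beside the fixture. Leave alone.
Not all that is in view belongs to the job. There is more than one size of the housing; the job needs the middle-sized.

How it is judged:
On the way, in this order (a step that is already met when the one before it is completed fails the run):
1. the housing has been pushed home against the back stop while the clamp is still open (x of housing in the frame of fixture below 0.0745 m and value of joint clamp_arm below 0.5 rad), for 0.2 s.
2. the clamp's handle has gone past centre into its locked position (value of joint clamp_handle above 2.76 rad), for 0.2 s.
At the end, for the whole second after the job is handed in: the housing lies flat and at rest on the plate, within 2.5 mm of touching the back stop; the clamp's handle is past centre at its stop (handle joint above 2.76 rad); the rubber pad presses on the housing with more than 7 N; cup, funnel, thumb turn and ferrule stand within 20 mm of where they were (x of housing in the frame of fixture below 0.0745 m and z of housing in the frame of fixture below 0.015 m and angle between housing's own z axis and vertical below 0.05 rad and value of joint clamp_handle above 2.76 rad and contact force between clamp_pad and housing above 7 N and linear speed of housing below 0.01 m/s and distance of each of cup, funnel, thumb_turn, ferrule from where it was at the start of the episode below 0.02 m).
It fails at once if the housing is lifted off the plate or tipped up (more than 10 mm or 0.2 rad) (z of housing in the frame of fixture above 0.022 m or angle between housing's own z axis and vertical above 0.2 rad).
It fails at once if the cup or funnel is lifted, shifted more than 20 mm or tipped (distance of any of cup, funnel from where it was at the start of the episode above 0.02 m or angle between any of cup, funnel's own z axis and vertical above 0.3 rad).
It fails at once if the thumb turn or ferrule is lifted, shifted more than 20 mm or tipped (distance of any of thumb_turn, ferrule from where it was at the start of the episode above 0.02 m or angle between any of thumb_turn, ferrule's own z axis and vertical above 0.3 rad).
It also fails if it takes over 51 s, if anything falls off the work surface, if the arm or the gripper's body presses on something with over 40 N, if the wrist force passes 120 N, or if a joint passes its speed limit or range.

## Working session

There is one attempt and no reset: what is moved stays moved. The work goes in short steps, Python scripts to look and compute and a shell command to move; the robot and the scene stay as the last step left them, time stands still between calls to the robot, and variables do not carry over. Pictures are saved under pics/ and viewed, at most 10 in all, crops included, and the job is handed in when it is done.

```bash
mkdir -p pics
cat > h.py <<'E'
import numpy as np, cv2
from rig import ctrl
def cloud(cam,depth):
    c=ctrl.get_calibration(cam); f=210/np.tan(np.radians(c["fovy"])/2)
    v,u=np.mgrid[0:420,0:560]
    P=np.stack([(u-c["cx"])/f*depth,(v-c["cy"])/f*depth,depth],-1)
    return (P-np.array(c["t"]))@np.array(c["R"])
E
python3 - <<'E'
from h import *
ims=[]
for cam in ["scene","side"]:
    im,d=ctrl.get_image(cam); np.savez(cam+".npz",im=im,d=d); P=cloud(cam,d)
    cv2.imwrite(f"pics/{cam}0.png",im[:,:,::-1])
    for n in ["fixture","housing","clamp_handle","clamp_arm","cup","funnel","thumb_turn","ferrule"]:
        for r in ctrl.regions_of(cam,n)[:4]:
            m=r["mask"]&(d>0); 
            if m.sum()<5: continue
            Q=P[m]; print(cam,n,round(r["score"],2),np.round(r["pixel"]),m.sum(),"med",np.round(np.median(Q,0),3),"lo",np.round(np.percentile(Q,3,axis=0),3),"hi",np.round(np.percentile(Q,97,axis=0),3))
s=ctrl.sense();print(s["time"],s["tool_rot"],ctrl.pinch_z)
E
```

```text
scene fixture 0.67 [277. 248.] 4396 med [0.561 0.003 0.015] lo [ 0.45  -0.087  0.005] hi [0.618 0.162 0.149]
scene housing 0.65 [369. 212.] 461 med [0.351 0.117 0.024] lo [ 0.308  0.084 -0.001] hi [0.375 0.144 0.028]
scene housing 0.57 [326. 248.] 963 med [0.508 0.091 0.045] lo [0.474 0.049 0.022] hi [0.539 0.132 0.048]
scene housing 0.57 [409. 316.] 2239 med [0.551 0.308 0.045] lo [0.482 0.272 0.004] hi [0.597 0.341 0.048]
scene housing 0.55 [140. 221.] 1642 med [ 0.71  -0.257  0.094] lo [ 0.669 -0.291  0.065] hi [ 0.76  -0.202  0.112]
scene clamp_handle 0.63 [250. 218.] 439 med [ 0.58  -0.056  0.118] lo [ 0.562 -0.078  0.059] hi [ 0.593 -0.036  0.168]
scene clamp_arm 0.83 [259. 224.] 893 med [ 0.568 -0.042  0.109] lo [ 0.503 -0.08   0.001] hi [0.592 0.007 0.166]
scene cup 0.55 [155. 248.] 621 med [ 0.731 -0.213  0.04 ] lo [ 0.694 -0.242  0.001] hi [ 0.752 -0.205  0.076]
scene funnel 0.73 [140. 221.] 1644 med [ 0.71  -0.256  0.093] lo [ 0.669 -0.291  0.064] hi [ 0.759 -0.201  0.112]
scene funnel 0.48 [324. 248.] 1010 med [0.508 0.091 0.045] lo [0.471 0.05  0.02 ] hi [0.539 0.132 0.0
[... 1126 characters left out ...]
.] 1953 med [ 0.723 -0.226  0.092] lo [ 0.674 -0.283  0.066] hi [ 0.762 -0.193  0.11 ]
side funnel 0.16 [303. 242.] 414 med [ 0.575 -0.063  0.102] lo [ 0.561 -0.083 -0.   ] hi [0.595 0.069 0.165]
side thumb_turn 0.68 [294. 260.] 3184 med [ 0.552 -0.042  0.018] lo [ 0.445 -0.101  0.   ] hi [0.617 0.122 0.148]
side thumb_turn 0.31 [298. 237.] 767 med [ 0.563 -0.026  0.107] lo [ 0.541 -0.081 -0.   ] hi [0.588 0.119 0.164]
side ferrule 0.61 [262. 285.] 232 med [ 0.477 -0.108  0.018] lo [ 0.463 -0.115 -0.001] hi [ 0.492 -0.083  0.03 ]
0.9 [[-9.19986150e-01  3.91950860e-01 -7.96817838e-05]
 [ 3.91950864e-01  9.19986151e-01 -3.92109405e-05]
 [ 5.79373757e-05 -6.73048663e-05 -9.99999996e-01]] 0.0187
```

```bash
python3 - <<'E'
from h import *
from scipy.optimize import minimize
pts=[];hs=[]
for cam in ["scene","side"]:
    z=np.load(cam+".npz"); P=cloud(cam,z["d"]); ok=z["d"]>0
    X=P[ok]; 
    m=(X[:,2]>0.006)&(X[:,2]<0.2)&(X[:,0]>.40)&(X[:,0]<.66)&(X[:,1]>-.15)&(X[:,1]<.22)
    pts.append(X[m])
    h=X[(X[:,2]>.041)&(X[:,2]<.050)&(abs(X[:,0]-.508)<.06)&(X[:,1]>.03)&(X[:,1]<.16)]
    r=cv2.minAreaRect((h[:,:2]*1000).astype(np.float32));print(cam,"housing rect",r,len(h),np.median(h[:,2]))
X=np.vstack(pts); pl=X[(abs(X[:,2]-.012)<.003)|(abs(X[:,2]-.022)<.003)]
tree=None
# fit: maximise plate-height points inside, tight box via soft edges
def loc(p,A):
    c,s=np.cos(p[2]),np.sin(p[2]); ex=np.array([c,s]); ey=np.array([-s,c]); D=A[:,:2]-p[:2]
    return D@ex,D@ey
for cam,Xc in zip(["scene","side"],pts):
    rl=Xc[abs(Xc[:,2]-.022)<.002]; h=Xc[(abs(Xc[:,2]-.0465)<.003)]
    pc=Xc[abs(Xc[:,2]-.012)<.0025]
    def cost(p):
        x,y=loc(p,pc); out=np.maximum(0,np.maximum(abs(y)-.050,np.maximum(-.090-x,x-.195)))
        xr,yr=loc(p,rl); o2=np.maximum(abs(abs(yr)-.0315)-.006,0)+np.maximum(0,np.maximum(.03-xr,xr-.19))
        return np.minimum(out,.01).mean()+np.minimum(o2,.01).mean()
    best=min((minimize(cost,[.565+dx,-.04+dy,a],method="Nelder-Mead",options=dict(xatol=1e-5,fatol=1e-8)) for a in (1.8,1.95,2.1) for dx in(-.02,.01) for dy in (-.02,.02)),key=lambda r:r.fun)
    p=best.x;print(cam,"fixture",p,best.fun)
    hh=h[(abs(h[:,0]-.508)<.07)&(h[:,1]>.02)]
    x,y=loc(p,hh);k=(abs(y)<.04);print(" housing x",np.percentile(x[k],[1,99]),"y",np.percentile(y[k],[1,99]))
    m=Xc[:,2]>.06; x,y=loc(p,Xc[m]);print(" tall y",np.percentile(y,[2,50,98]))
    t=Xc[:,2]>.155;x,y=loc(p,Xc[t]);print(" handle top",np.median(x),np.median(y))
E
python3 - <<'E'
import cv2,numpy as np
a=cv2.imread("pics/scene0.png");b=cv2.imread("pics/side0.png")
cv2.imwrite("pics/both.png",np.vstack([a[150:420,60:500],b[140:380,150:590][:, :440] if b.shape[1]>=590 else b[140:380,120:560]]))
E
```

```text
scene housing rect ((501.64935302734375, 87.09326934814453), (50.72622299194336, 89.3998794555664), 28.10270881652832) 752 0.04592414503497558
side housing rect ((500.4935302734375, 86.51263427734375), (49.662757873535156, 92.91747283935547), 29.314382553100586) 396 0.04465181812178483
scene fixture [ 0.55320812 -0.01377803  2.05678954] 0.0016772146343614323
 housing x [0.06929944 0.15689236] y [-0.02539103  0.02208182]
 tall y [-0.01433857 -0.00596684  0.01010547]
 handle top -0.06803462025121304 -0.004185408540862569
side fixture [ 0.55371629 -0.01464471  2.04504924] 0.0049139269629464525
 housing x [0.07037379 0.15806657] y [-0.02166388  0.02458919]
 tall y [-0.01059037  0.00522924  0.014454  ]
 handle top -0.07078633203759863 0.002471977104868154
```

View pics/both.png

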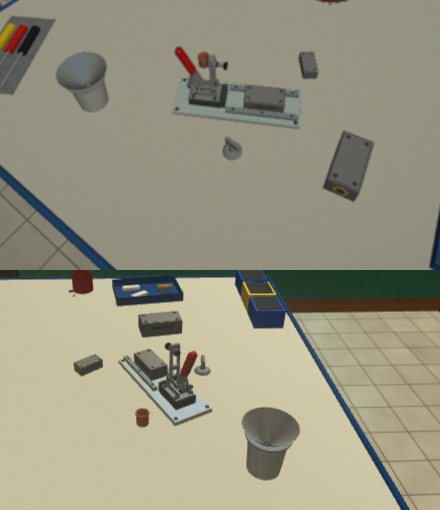

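Candidates for the housing in the scene picture are the small box at (369,212), the box on the fixture between the rails at (326,248), and the large box at (409,316). The middle-sized one at (326,248) lies between the rails and measures about 90 x 50 mm, so I choose it. The handle is at (250,218), the funnel and cup at (140,221), the thumb turn at (290,300) and the ferrule at (264,206).

```bash
python3 -c "
import cv2
a=cv2.imread('pics/scene0.png')[185:295,215:395];cv2.imwrite('pics/crop1.png',cv2.resize(a,None,fx=4,fy=4,interpolation=cv2.INTER_CUBIC))"
python3 -m pendant '[0,0,0,0.172,0, 0,0,0,0.172,0, 0,0,0,0.172,0, 0,0,0,0.172,0, -0.04,-0.002,0,0,0, -0.04,-0.002,0,0,0, -0.04,-0.002,0,0,0, -0.04,-0.002,0,0,0, -0.04,-0.002,0,0,0, -0.04,-0.002,0,0,0, -0.04,-0.002,0,0,0, -0.04,-0.002,0,0,0, -0.04,0,0,0,0, -0.04,0,0,0,0, -0.04,0,0,0,0, -0.03,0,0,0,0, 0,0,0,0,0]'
```

```text
time: 3.02
tcp_pos: [0.4589, 0.171, 0.2317]
tool_rot: [[-0.457, 0.89, 0.001], [0.89, 0.457, -0.001], [-0.001, 0.001, -1.0]]
wrist_force: [-0.2, 0.4, 0.2]
finger_gap: -0.0002
gripper_force: 0.0
```

View pics/crop1.png

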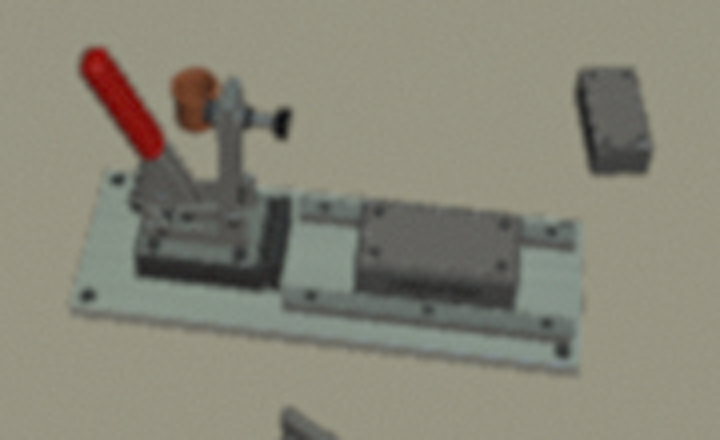

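The crop shows the box between the rails, with a gap to the stop on its left at crop (320,230). The clamp is open with its red handle up at (95,60), and the pad faces right at (285,122). I'll refine the fixture pose with the wrist camera.

Run:
```python
from h import *
s=ctrl.sense(); im,d=ctrl.get_image("wrist"); P=cloud("wrist",d); cv2.imwrite("pics/w1.png",im[:,:,::-1]); np.savez("w1.npz",im=im,d=d,P=P)
r=[r for r in ctrl.regions_of("wrist","housing")][:3]
X=P[(d>0)]
o=np.array([.5535,-.014]);a=2.05
ex=np.array([np.cos(a),np.sin(a)]);ey=np.array([-ex[1],ex[0]])
x=(X[:,:2]-o)@ex;y=(X[:,:2]-o)@ey;z=X[:,2]
for q in r:
    m=q["mask"]&(d>0);print("reg",round(q["score"],2),q["pixel"],np.round(np.median(P[m],0),3))
k=(abs(z-.046)<.004)&(x>.05)&(x<.18)&(abs(y)<.04)
print("housing x",np.percentile(x[k],[1,99]),"y",np.percentile(y[k],[1,99]),k.sum())
for lo,hi in((.072,.10),(.1,.125),(.125,.155)):
    kk=k&(x>lo)&(x<hi)
    if kk.sum()>5: print(" slice",lo,np.percentile(y[kk],[2,98]))
k=(abs(z-.022)<.003)&(abs(y)<.05)&(x>0)
for lo,hi in((.03,.07),(.07,.11),(.11,.15),(.15,.2)):
    for sg in (1,-1):
        kk=k&(x>lo)&(x<hi)&(y*sg>.02)
        if kk.sum()>10: print(" rail",lo,sg,np.percentile(y[kk],[3,97]),kk.sum(),"xmax",x[kk].max())
t=s["tcp_pos"][:2]-o;print("tcp in fixture",t@ex,t@ey)
```

```text
reg 0.97 [163.5, 174.4] [0.343 0.121 0.025]
reg 0.68 [280.6, 242.9] [0.485 0.12  0.046]
reg 0.64 [415.6, 91.6] [0.53  0.31  0.046]
housing x [0.12109464 0.16256818] y [-0.02529365  0.02150313] 1415
 slice 0.1 [-0.02554806  0.02100527]
 slice 0.125 [-0.02505919  0.02134828]
 rail 0.07 1 [0.02400501 0.03572482] 62 xmax 0.10997450351200891
 rail 0.07 -1 [-0.0389146  -0.02836212] 37 xmax 0.10997186013004302
 rail 0.11 1 [0.02424919 0.03547464] 340 xmax 0.14956509364971501
 rail 0.11 -1 [-0.03843999 -0.02782846] 321 xmax 0.14985218668743866
 rail 0.15 1 [0.02433322 0.0355918 ] 433 xmax 0.1950563129156571
 rail 0.15 -1 [-0.03835888 -0.02692336] 446 xmax 0.19533049363878305
tcp in fixture 0.2077776310851814 -0.0013245914918568894
```

View pics/w1.png

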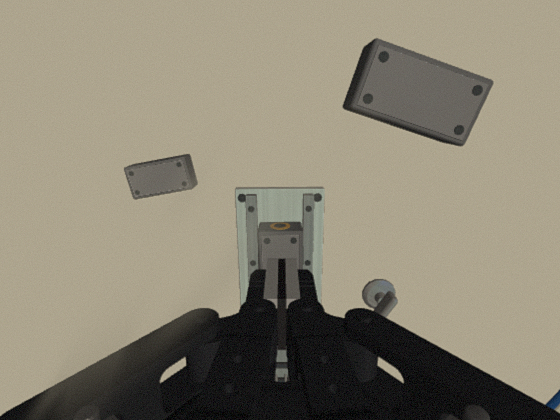

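The wrist picture shows the brass bush end at (280,226) between the rails, with the fingers centred on it. Descending and starting to push.

```bash
python3 -m pendant '[0,0,0.04,0,0, 0,0,0.04,0,0, 0,0,0.04,0,0, 0,0,0.04,0,0, 0,0,0.03,0,0, 0,0,0.013,0,0, 0,0,0,0,0, -0.012,0,0,0,0, -0.012,0,0,0,0, -0.006,0,0,0,0, -0.006,0,0,0,0, -0.006,0,0,0,0, -0.006,0,0,0,0, -0.006,0,0,0,0, -0.006,0,0,0,0,-0.004,0,0,0,0, -0.004,0,0,0,0]'
```

```text
time: 5.25
tcp_pos: [0.489, 0.1133, 0.0283]
tool_rot: [[-0.462, 0.887, -0.0], [0.887, 0.462, 0.0], [0.0, -0.0, -1.0]]
wrist_force: [-1.5, 3.0, 2.5]
finger_gap: 0.0002
gripper_force: 2.0
```

```bash
python3 -m pendant '[-0.004,0,0,0,0, -0.003,0,0,0,0, -0.002,0,0,0,0, -0.002,0,0,0,0, 0,0,0,0,0]'; python3 -m pendant '[-0.0015,0,0,0,0, -0.0015,0,0,0,0, 0,0,0,0,0]'
```

```text
time: 5.88
tcp_pos: [0.4942, 0.1032, 0.0282]
tool_rot: [[-0.462, 0.887, 0.0], [0.887, 0.462, -0.0], [-0.0, -0.0, -1.0]]
wrist_force: [-1.3, 2.9, 1.9]
finger_gap: -0.0004
gripper_force: 1.4
time: 6.25
tcp_pos: [0.4942, 0.1031, 0.0283]
tool_rot: [[-0.464, 0.886, -0.003], [0.886, 0.464, 0.002], [0.003, -0.001, -1.0]]
wrist_force: [-4.0, 6.8, 4.1]
finger_gap: -0.0001
gripper_force: 3.7
```

```bash
python3 -m pendant '[-0.003,0,0,0,0, -0.002,0,0,0,0, 0,0,0,0,0, 0,0,0,0,0]'
```

```text
time: 6.75
tcp_pos: [0.4941, 0.103, 0.0283]
tool_rot: [[-0.467, 0.884, -0.007], [0.884, 0.467, 0.007], [0.01, -0.003, -1.0]]
wrist_force: [-6.5, 13.4, 7.5]
finger_gap: 0.0001
gripper_force: 7.5
```

```bash
python3 -m pendant '[0.03,0,0,0,0, 0.02,0,-0.03,0,0, 0,0,-0.05,0,0, 0,0,-0.05,0,0, 0,0,-0.06,0,0, 0,0,0,0,0, 0,0,0,0,0]'
python3 - <<'E'
from h import *
from scipy.optimize import fsolve
ends=[(-74,168),(-105,156),(-116,150),(-126,140),(-129,127),(-130,111),(-130,84),(-128,57)]
g=np.array([-27,55.]); 
for e in ends:
    e=np.array(e,float)
    g=fsolve(lambda r:[np.hypot(r[0],r[1]-60)-27.2,np.hypot(*(r-e))-122],g)
    u=(e-g)/np.hypot(*(e-g)); n=np.array([u[1],-u[0]]); n=n if n[1]>0 else -n
    c=g+100*u+8*n; print(e,"root",g.round(1),"contact",c.round(1),"tcp x (-x corner)",round(c[0]+11,1))
im,d=ctrl.get_image("scene");P=cloud("scene",d)
im2,d2=ctrl.get_image("side");P2=cloud("side",d2)
o=np.array([.5535,-.014]);a=2.05;ex=np.array([np.cos(a),np.sin(a)]);ey=np.array([-ex[1],ex[0]])
for Q,dd,i in((P,d,im),(P2,d2,im2)):
    i=i.astype(int);x=(Q[...,:2]-o)@ex;y=(Q[...,:2]-o)@ey;z=Q[...,2]
    k=(dd>0)&(i[...,0]>i[...,1]+60)&(abs(y)<.06)&(x<0)&(x>-.12)&(z>.06)
    print("red",k.sum(),"x",np.percentile(x[k],[2,98]),"y",np.percentile(y[k],[2,50,98]),"z",np.percentile(z[k],[2,98]))
    k=(dd>0)&(abs(z-.046)<.003)&(x>.03)&(x<.16)&(abs(y)<.03); print("housing",np.percentile(x[k],[2,98]),k.sum())
    k=(dd>0)&(z>.12)&(z<.18)&(x>-.03)&(x<.06)&(abs(y)<.03); print("arm top",np.percentile(x[k],[1,99]),z[k].max())
s=ctrl.sense();t=s["tcp_pos"][:2]-o;print("tcp",t@ex,t@ey,s["tcp_pos"],s["time"])
E
```

```text
time: 7.62
tcp_pos: [0.4746, 0.1396, 0.2178]
tool_rot: [[-0.46, 0.888, -0.0], [0.888, 0.46, -0.001], [-0.001, -0.001, -1.0]]
wrist_force: [0.5, -0.5, -0.5]
finger_gap: 0.0001
gripper_force: 0.0
[-74. 168.] root [-26.8  55.5] contact [-58.1 150.8] tcp x (-x corner) -47.1
[-105.  156.] root [-27.1  62.1] contact [-84.8 144.2] tcp x (-x corner) -73.8
[-116.  150.] root [-26.2  67.5] contact [-94.4 141. ] tcp x (-x corner) -83.4
[-126.  140.] root [-23.   74.6] contact [-103.1  134.9] tcp x (-x corner) -92.1
[-129.  127.] root [-15.5  82.4] contact [-105.6  126.4] tcp x (-x corner) -94.6
[-130.  111.] root [-10.8  85. ] contact [-106.8  114.1] tcp x (-x corner) -95.8
[-130.   84.] root [-8. 86.] contact [-108.1   92.4] tcp x (-x corner) -97.1
[-128.   57.] root [-9.4 85.5] contact [-108.5   69.9] tcp x (-x corner) -97.5
red 219 x [-0.0713896  -0.03894555] y [-0.01023707 -0.00639587  0.00371407] z [0.10090432 0.16832656]
housing [0.03195566 0.11630294] 680
arm top [-0.01393908  0.03043912] 0.15212827144275948
red 36 x [-0.07574111 -0.0649284 ] y [-0.00725316  0.00164906  0.00834733] z [0.16132926 0.16786421]
housing [0.03154845 0.11657072] 358
arm top [-0.01434858  0.02963273] 0.1504686571845201
tcp 0.17333738192680032 -0.00030381620948118413 [0.47384846 0.13995315 0.21667564] 7.725<stdin>:7: RuntimeWarning: The iteration is not making good progress, as measured by the 
 improvement from the last ten iterations.
```

```bash
python3 -m pendant '[-0.04,0,0,0,0, -0.04,0,0,0,0, -0.04,0,0,0,0, -0.04,0,0,0,0, -0.04,0,0,0,0, -0.012,0,0,0,0, 0,0,0.02,0,0, 0,0,0.02,0,0, 0,0,0.02,0,0, 0,0,0.009,0,0, 0,0,0,0,0, 0,0,0,0,0]'
python3 - <<'E'
from h import *
s=ctrl.sense();o=np.array([.5535,-.014]);a=2.05;ex=np.array([np.cos(a),np.sin(a)]);ey=np.array([-ex[1],ex[0]]);t=s["tcp_pos"][:2]-o;print("tcp",t@ex,t@ey,s["tcp_pos"],s["wrist_force"])
im,d=ctrl.get_image("scene");im2,d=ctrl.get_image("side")
A=cv2.resize(im[100:300,180:380],None,fx=2,fy=2);B=cv2.resize(im2[140:340,200:400],None,fx=2,fy=2)
cv2.imwrite("pics/c2.png",np.hstack([A,B])[:,:,::-1])
E
```

```text
time: 9.22
tcp_pos: [0.573, -0.0471, 0.1499]
tool_rot: [[-0.462, 0.887, 0.001], [0.887, 0.462, -0.0], [-0.001, 0.001, -1.0]]
wrist_force: [-0.0, -0.2, -0.3]
finger_gap: -0.0002
gripper_force: 0.0
tcp -0.03834187813868008 -0.0021051511252475623 [ 0.57304642 -0.04705251  0.14985881] [-0.01597703 -0.16520501 -0.27443591]
```

View pics/c2.png

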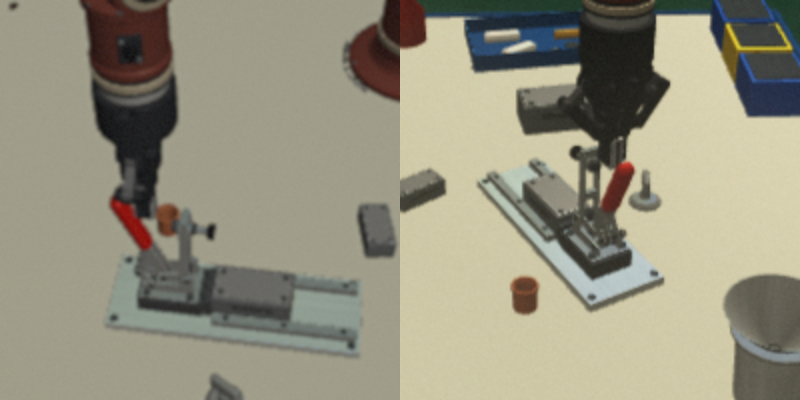

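The left panel shows the housing against the stop. The fingers stand between the red handle at (125,215) and the arm at (185,235), so I'll push the handle back along its arc.

```bash
python3 -m pendant '[-0.007,0,0,0,0, -0.007,0,0.0015,0,0, -0.007,0,0.0015,0,0, -0.007,0,0.0015,0,0, -0.007,0,0.0015,0,0, -0.005,0,0.0015,0,0, -0.005,0,0.0015,0,0, -0.005,0,0.003,0,0, -0.004,0,0.003,0,0, -0.002,0,0.005,0,0, -0.001,0,0.005,0,0, 0,0,0,0,0]'
python3 - <<'E'
from h import *
s=ctrl.sense();o=np.array([.5535,-.014]);a=2.05;ex=np.array([np.cos(a),np.sin(a)]);ey=np.array([-ex[1],ex[0]]);t=s["tcp_pos"][:2]-o;print("tcp",t@ex,t@ey,s["tcp_pos"],s["wrist_force"])
im,d=ctrl.get_image("scene");im2,d=ctrl.get_image("side")
A=cv2.resize(im[100:300,180:380],None,fx=2,fy=2);B=cv2.resize(im2[140:340,200:400],None,fx=2,fy=2)
cv2.imwrite("pics/c3.png",np.hstack([A,B])[:,:,::-1])
E
```

```text
time: 10.82
tcp_pos: [0.5993, -0.0993, 0.1238]
tool_rot: [[-0.461, 0.887, 0.001], [0.887, 0.461, -0.002], [-0.002, -0.0, -1.0]]
wrist_force: [0.9, -0.8, 0.2]
finger_gap: -0.0001
gripper_force: 0.0
tcp -0.09684107715836843 -0.0012758276212387588 [ 0.5992829  -0.09934488  0.1237535 ] [ 0.93130117 -0.77735831  0.22743925]
```

View pics/c3.png

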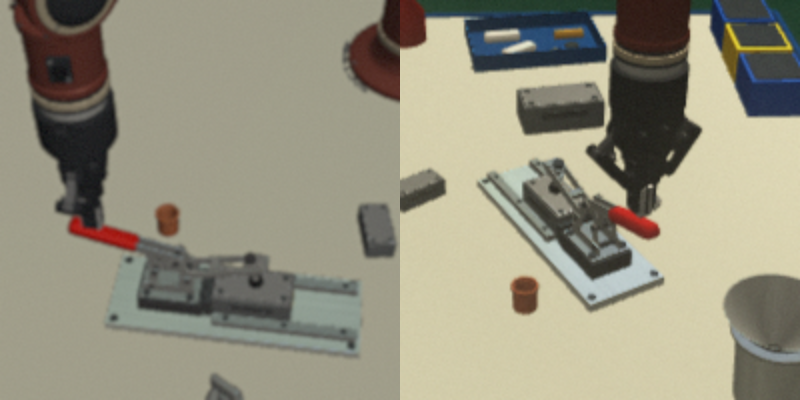

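The handle now slopes gently upward with the fingers on top of the grip, and the pad is just over the housing (left panel, 255,280). Next is straight down.

```bash
python3 -m pendant '[0,0,0.006,0,0, 0,0,0.006,0,0, 0,0,0.006,0,0, 0,0,0.006,0,0, 0,0,0.006,0,0, 0,0,0.006,0,0, 0,0,0.006,0,0, 0,0,0.006,0,0, 0,0,0.005,0,0, 0,0,0.003,0,0, 0,0,0,0,0, 0,0,0,0,0]'
```

```text
time: 12.42
tcp_pos: [0.5985, -0.097, 0.0705]
tool_rot: [[-0.462, 0.887, -0.001], [0.887, 0.462, 0.002], [0.002, 0.0, -1.0]]
wrist_force: [-5.2, 1.6, 14.6]
finger_gap: 0.0001
gripper_force: 6.5
```

```bash
python3 -m pendant '[0,0,0.002,0,0, 0,0,0,0,0, 0,0,-0.01,0,0, 0,0,-0.03,0,0, 0,0,-0.04,0,0, 0,0,-0.04,0,0, 0,0,-0.04,0,0, 0,0,0,0,0, 0,0,0,0,0]'
python3 - <<'E'
from h import *
o=np.array([.5535,-.014]);a=2.05;ex=np.array([np.cos(a),np.sin(a)]);ey=np.array([-ex[1],ex[0]])
ims=[]
for c in("scene","side"):
    im,d=ctrl.get_image(c);ims.append(im);Q=cloud(c,d);i=im.astype(int);x=(Q[...,:2]-o)@ex;y=(Q[...,:2]-o)@ey;z=Q[...,2]
    k=(d>0)&(i[...,0]>i[...,1]+60)&(abs(y)<.03)&(x<-.02)&(x>-.15)&(z>.03)
    print("red x",np.percentile(x[k],[2,98]),"z",np.percentile(z[k],[2,98]),"end z",np.median(z[k&(x<-.11)]))
    k=(d>0)&(abs(z-.046)<.003)&(x>.06)&(x<.16)&(abs(y)<.03); print("housing",np.percentile(x[k],[2,98]))
A=cv2.resize(ims[0][150:350,180:380],None,fx=2,fy=2);B=cv2.resize(ims[1][180:380,200:400],None,fx=2,fy=2)
cv2.imwrite("pics/c4.png",np.hstack([A,B])[:,:,::-1])
E
```

```text
time: 13.55
tcp_pos: [0.5983, -0.0974, 0.2254]
tool_rot: [[-0.462, 0.887, -0.002], [0.887, 0.462, 0.001], [0.001, -0.001, -1.0]]
wrist_force: [-0.1, -0.2, 0.2]
finger_gap: 0.0001
gripper_force: 0.0
red x [-0.12010365 -0.05314126] z [0.06055765 0.08200191] end z 0.06620200722126364
housing [0.06098574 0.11714731]
red x [-0.12357138 -0.05420389] z [0.06264406 0.07978537] end z 0.0643153095812992
housing [0.06064144 0.11570052]
```

View pics/c4.png

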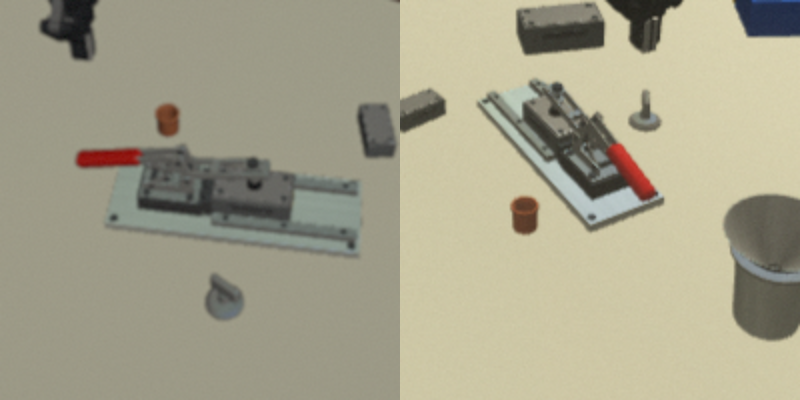

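The handle stays down, sloping towards its end: the top of the grip near its end is at z of about 65 mm, which matches locked. The pad is on the housing at (253,183), the other objects have not moved, and the hand is clear.

```bash
python3 -c "
from rig import ctrl
print(ctrl.finish_job())"
```

```text
the job is handed in; nothing more can be done
None
```

The housing is pushed home against the back stop, the clamp is locked with its pad on the housing, and the hand is clear; I handed the job in at about 14 s, but no verdict was returned.

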